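Lay out a resistivity measurement on the insulating board

TASK

Set up the resistivity measurement on the orange board: lay the brass disc flat on the board midway between the black terminal block and the white ceramic pillar, put the square ceramic tile centred on the disc, and stand the steel electrode with the knob centred on the tile. Place the aluminium resistor box on the board directly behind the terminal block (on the side away from the robot), in line with it and square with the board, a narrow end facing it, leaving a gap of about 25 mm. Do not shift the amber jar or the steel ring that lie among the parts.

Things in the scene. Friction and masses are not known exactly. Their poses are not given: they have to be found in the camera images.
- board: Fixed orange-brown insulating board lying on the black bench, 240 (x) x 300 (y) x 12 mm; origin at the centre of its underside, z up, its top at z = 12 mm. +x points away from the robot, +y to the robot's left (turned by at most 0.18 rad). It lies on the left or the right half of the work area; a grey mat 3 mm thick, with the loose parts, lies on the other half.
- terminal: Terminal block fixed on the board: black plastic block 40 (x) x 32 (y) x 30 mm high with two small brass posts on top (12 mm more). Origin at the centre of its underside, on the board's top; its axes are parallel to the board's (+x = behind it, away from the robot). Stands at the left or the right end of the board's nearer half.
- insulator: Ribbed white ceramic pillar fixed on the board, 32 mm diameter, 42 mm high. Origin at the centre of its underside, on the board's top. It stands 170 mm from the terminal block (centre to centre), in line with it along the board's y axis, at the other end.
- disc: Lower electrode: loose solid brass disc, 60 mm diameter, 16 mm thick, about 0.4 kg, lying flat on the mat. Origin at the centre of its underside, z up.
- tile: Sample: loose square white ceramic tile 44 x 44 x 12 mm lying flat on the mat, about 80 g. Origin at the centre of its underside; x and y parallel to its sides, z up.
- weight: Upper electrode: loose steel cylinder 40 mm diameter, 20 mm high, with a knob on top: a neck 14 mm in diameter from 20 to 28 mm and a black knob 20 mm in diameter from 28 to 46 mm above its underside; about 0.2 kg. Origin at the centre of its underside, z up.
- refbox: Reference resistor: loose aluminium box 64 (x) x 46 (y) x 34 mm high with two low black caps on top (8 mm more, 12 mm in diameter, at x = -18 and +18 mm), about 0.16 kg. Origin at the centre of its underside, x along its long side, z up. At the start its long side points away from the robot to within 0.5 rad.
- vial: Bystander among the parts on the mat: closed amber glass jar, 32 mm diameter, 55 mm high, standing. Origin at the centre of its underside.
- ring: Bystander among the parts on the mat: flat steel ring, 52 mm outer and 34 mm inner diameter, 12 mm thick. Origin at the centre of its underside. Not part of the job.
Things that resemble listed ones, but are neither listed nor needed, are in the scene too. Leave any blue look-alike of the refbox alone. Of the things shaped like the disc, the brass one is meant.

How it is judged:
At the end, for the whole second after the job is handed in: Disc flat on the board, within 12 mm of the block-pillar line and 98 mm of each; tile on disc and electrode on tile, each centred within 10 mm; box on the board, its centre 62-92 mm behind the block's and within 12 mm sideways, long side within 0.25 rad of straight back; all upright, at rest (x of disc in the frame of terminal between -0.012 and 0.012 m and horizontal distance between disc and terminal below 0.098 m and horizontal distance between disc and insulator below 0.098 m and z of disc in the frame of board between 0.009 and 0.016 m and horizontal distance between tile and disc below 0.01 m and z of tile in the frame of disc between 0.013 and 0.02 m and horizontal distance between weight and tile below 0.01 m and z of weight in the frame of tile between 0.009 and 0.016 m and x of refbox in the frame of terminal between 0.062 and 0.092 m and y of refbox in the frame of terminal between -0.012 and 0.012 m and z of refbox in the frame of board between 0.009 and 0.016 m and angle between the x axis of refbox and the x axis of terminal, either way round below 0.25 rad and angle between each of disc, tile, weight, refbox's own z axis and vertical below 0.08 rad and linear speed of each of disc, tile, weight, refbox below 0.02 m/s and angular speed of each of disc, tile, weight, refbox below 0.2 rad/s); the robot touches nothing.
It fails at once if the amber jar is moved more than 25 mm (distance of vial from where it was at the start of the episode above 0.025 m).
It fails at once if the steel ring is moved more than 25 mm (distance of ring from where it was at the start of the episode above 0.025 m).
It also fails if it takes over 112 s, if anything falls off the work surface, if the arm or the gripper's body presses on something with over 40 N, if the wrist force passes 120 N, or if a joint passes its speed limit or range.

ROBOT

A 7-joint arm with a two-finger parallel gripper is mounted at the origin on the work surface. World frame = base frame: x ahead of the robot, y to its left, z up, the work surface at z = 0. Lengths are in m, angles in rad, forces in N, time in s.
With the tool pointing down it reaches from about 0.425 to 0.925 m from the base axis. Payload 6.8 kg.
Tool frame: the origin (TCP) lies on the front face of the gripper's body, between the roots of the fingers; the fingertips stand 73 mm ahead of it and the grasp point (between the pads) lies 54 mm ahead of it (env.nose_length is the distance from the TCP to the fingertips, in m); z points along the fingers, y is the line along which they close (so a half turn about z gives the same grasp; the last joint's range is limited). The gripper opens to 85 mm and grips with 20 to 120 N. Pads are 22 mm wide; open, the fingers measure 114 mm over their backs; the gripper's body (76 mm by 85 mm) begins 54 mm behind the grasp point. The pads swing forward as they close: fully open they stand 13 mm farther back than shut.
Start: joints at [-1.428, 0.477, 0.022, 1.555, -0.011, 1.109, -0.083], TCP at [0.168, 0.654, 0.304] pointing down, gripper open.
Joint ranges: [-2.96, 2.96], [-0.34, 2.1], [-1.41, 1.46], [0.24, 2.44], [-1.37, 4.51], [0.17, 1.92], [-2.96, 2.96]. Speed limits (rad/s): [2.39, 2.39, 3.14, 3.14, 3.14, 3.14, 3.14].

INTERFACE

Orientations are given as a unit quaternion [w, x, y, z].
In Python, from cell import env, kin, camera, calibration, job gives the robot as it stands. The module is installed in compiled form; this text tells all that it offers. Calls block until the motion is done:
- env.reach(position, orientation): joint-space move of the TCP to a pose.
- env.movel(position, velocity=0.15, rot=None, stop_force=None): straight line of the TCP; rot=None keeps the orientation; velocity is the mean speed in m/s. With stop_force (N) it stops when the force on the tool has changed by that much, and returns True; else False.
- env.goto_joints(angles): joint-space move.
- env.grip(opening, f_grip=None): finger opening in m; f_grip is the grip in N (None keeps the last); returns when the fingers have stopped.
- env.dwell(seconds).
- kin.inverse_kinematics(position, orientation): joint angles nearest the present ones, or None.
- env.get_state(): the state.
- camera(name): name is "side" or "top"; returns (picture, depth): 420x560x3 uint8, blue, green, red; 420x560 float32, m along the optical axis (not along the pixel's ray), 0 where there is no reading.
- calibration(name): a dict with "fx", "fy", "cx", "cy" (pixels), "rvec" (rotation vector, rad) and "tvec" (3), from world to camera coordinates, as OpenCV has them. Camera axes: x right, y down, z forward; pixel columns grow to the right and rows downward; lengths in m; the calibration is good to about 2 mm. A picture is of the moment at which its call begins. calibration takes no time and is no camera call.
A pose or a line that the arm cannot do raises env.PlanningError and nothing moves.
- job.job_done(): hands the job in; it is judged then, once.
The state is a dict: "time": time; "qpos": joint angles; "joint_velocities": joint speeds; "joint_torque": joint torques, N m; "tcp_pos": TCP position; "orientation": TCP orientation; "force": force on the tool from outside, world axes, zero at the start; "torque": the same for the moment, N m; "opening": finger opening in m; "gripper_force": force on a finger pad.
Only numpy, scipy, OpenCV 4.12 (cv2) and the standard library are available. Lean on these libraries where they do the work, as an engineer would, in place of code of your own. Each camera call takes 0.05 s, during which the arm holds its last target. There are 200 camera calls.

## Working session

There is one attempt and no reset: what is moved stays moved. The work goes in short steps, each a Python script; the robot and the scene stay as the last script left them, time stands still between calls to the robot, and variables do not carry over. Pictures are saved under pics/ and viewed, at most 14 in all, crops included, and the job is handed in when it is done.

```bash
mkdir -p pics; cat > h.py <<'E'
import numpy as np, cv2
from cell import env, kin, camera, calibration, job
def cal(n):
    c=calibration(n); K=np.array([[c['fx'],0,c['cx']],[0,c['fy'],c['cy']],[0,0,1.]])
    R=cv2.Rodrigues(np.array(c['rvec'],float))[0]; return K,R,np.array(c['tvec'],float).ravel()
def ray(n,uv,z):
    "pixels (N,2) -> world points on plane z"
    K,R,t=cal(n); uv=np.atleast_2d(uv).astype(float)
    d=(np.linalg.inv(K)@np.c_[uv,np.ones(len(uv))].T).T@R; o=-R.T@t
    return o+d*((z-o[2])/d[:,2])[:,None]
def cloud(n,depth):
    K,R,t=cal(n); v,u=np.indices(depth.shape)
    p=np.stack([(u-K[0,2])/K[0,0]*depth,(v-K[1,2])/K[1,1]*depth,depth],-1)
    return (p-t)@R
E
python3 - <<'E'
from h import *
for n in('top','side'):
    p,d=camera(n); cv2.imwrite(f'pics/{n}0.png',p); np.savez(f'{n}0.npz',p=p,d=d)
    K,R,t=cal(n); print(n,K[0,0],-R.T@t,R[2])
print(env.get_state())
E
```

```text
top 538.8352492596701 [0.25269848 0.00171213 1.0887055 ] [ 0.20419889 -0.00994414 -0.97887891]
side 411.3033194203143 [0.12919234 0.53286831 0.47730935] [ 0.42446985 -0.68139641 -0.59625857]
{'time': 0.1, 'qpos': array([-1.42806408,  0.47771213,  0.02232415,  1.55633463, -0.01153111,
        1.10928897, -0.08312201]), 'joint_velocities': array([ 0.00038127, -0.00205721,  0.00103347, -0.00263605, -0.00247923,
       -0.00133378, -0.00208396]), 'joint_torque': array([ 3.69915302e-03, -5.97761929e+01,  1.61338024e+00, -2.81953132e+01,
        1.28166057e-02,  5.01972274e-03,  3.58174631e-06]), 'tcp_pos': array([0.1674252 , 0.6534876 , 0.30303361]), 'orientation': array([-6.09071501e-05,  1.25087175e-01,  9.92145426e-01, -8.05667537e-04]), 'force': array([-0.08618584, -1.09550183,  0.30826292]), 'torque': array([ 0.08243778, -0.0066201 ,  0.03506381]), 'gripper_force': 0.0, 'opening': 0.08556716259380082}
```

View pics/top0.png

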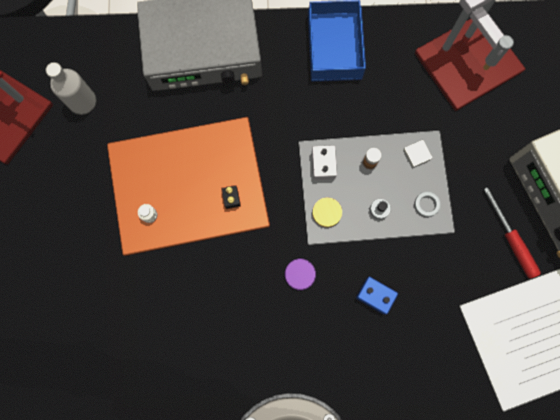

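View pics/side0.png

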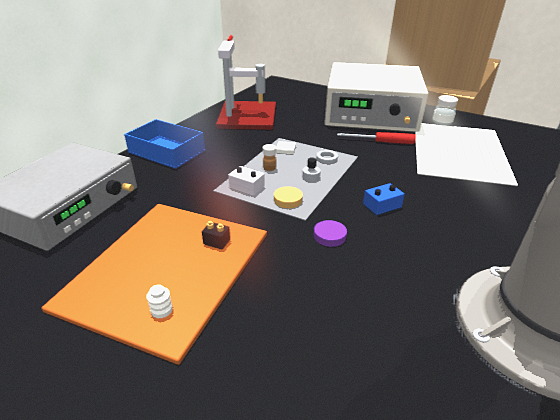

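Top view: the brass disc is at (327,212), with the purple look-alike at (300,274). The aluminium box is at (324,161), with the blue look-alike at (378,295). The tile is at (418,153), the knobbed electrode at (380,209), the ring at (428,204) and the jar at (372,158). The terminal is at (231,197) and the pillar at (147,213), both on the orange board. I choose the yellow disc, the grey-white box, the tile and the electrode.

```bash
python3 - <<'E'
from h import *
f=np.load('top0.npz'); p,d=f['p'],f['d']; P=cloud('top',d)
cv2.imwrite('pics/crop1.png',cv2.resize(p[110:260,100:460],None,fx=2.2,fy=2.2,interpolation=cv2.INTER_CUBIC))
hsv=cv2.cvtColor(p,cv2.COLOR_BGR2HSV)
# board: orange mask
m=cv2.inRange(hsv,(5,150,120),(18,255,255)); c=max(cv2.findContours(m,0,2)[0],key=cv2.contourArea)
w=ray('top',c[:,0,:],0.012)[:,:2].astype(np.float32); r=cv2.minAreaRect(w); print('board',r)
b=P[(m>0)&(d>0)]; print('board z',np.median(b[:,2]),b[:,2].std())
m=P[150:235,305:450]; print('mat z',np.median(m[...,2]))
# raised blobs
for name,(u0,v0,u1,v1),zlo,zt in [('disc',(308,192,346,232),.011,.019),('box',(308,143,340,182),.025,.037),('tile',(402,138,434,168),.010,.015),
   ('weight',(366,192,394,224),.012,.023),('knob',(366,192,394,224),.04,.049),('vial',(358,145,385,172),.05,.058),('ring',(414,190,444,218),.010,.015),('term',(215,180,246,210),.035,.042),('ins',(132,198,163,226),.045,.054)]:
    s=np.zeros(d.shape,bool); s[v0:v1,u0:u1]=1
    k=(s&(d>0)&(P[...,2]>zlo)&(P[...,2]<zt+.006)).astype(np.uint8)
    c=max(cv2.findContours(k,0,1)[0],key=cv2.contourArea)
    q=np.zeros_like(k); cv2.drawContours(q,[c],-1,1,-1); vv,uu=np.nonzero(q)
    W=ray('top',np.c_[uu,vv],zt)[:,:2].astype(np.float32); r=cv2.minAreaRect(W)
    print(name,len(W),'z',np.round(np.median(P[k>0][:,2]),4),'mean',W.mean(0).round(4),'rect',np.round(r[0],4),np.round(r[1],4),round(r[2],1))
E
```

```text
board ((0.5464107990264893, 0.19430117309093475), (0.24044673144817352, 0.30003419518470764), 9.296445846557617)
board z 0.013094771707229539 0.0022896739881446233
mat z 0.004416947157149446
disc 679 z 0.0196 mean [ 0.4749 -0.0907] rect [ 0.475  -0.0906] [0.0592 0.0585] 42.0
box 721 z 0.0377 mean [ 0.5763 -0.089 ] rect [ 0.5764 -0.089 ] [0.0672 0.0467] 0.4
tile 451 z 0.0157 mean [ 0.594  -0.2871] rect [ 0.594  -0.2867] [0.0454 0.0459] 20.8
weight 316 z 0.0234 mean [ 0.477  -0.1979] rect [ 0.4761 -0.1979] [0.0384 0.0414] 42.6
knob 85 z 0.0494 mean [ 0.4771 -0.1984] rect [ 0.477  -0.1979] [0.0199 0.0182] 87.8
vial 186 z 0.0582 mean [ 0.579  -0.1858] rect [ 0.579 -0.185] [0.0302 0.0293] 87.8
ring 496 z 0.0154 mean [ 0.485  -0.2971] rect [ 0.4849 -0.2971] [0.0504 0.0515] 59.9
term 324 z 0.0427 mean [0.5104 0.1026] rect [0.5102 0.1025] [0.0416 0.032 ] 9.5
ins 177 z 0.0506 mean [0.4816 0.2683] rect [0.4817 0.2677] [0.0303 0.0294] 1.0
```

View pics/crop1.png

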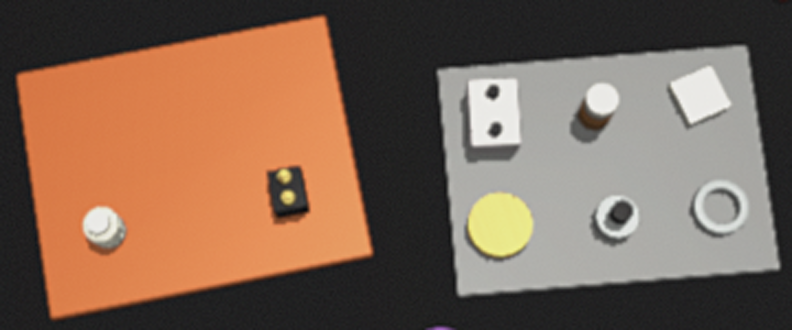

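```bash
cat >> h.py <<'E'
from scipy.spatial.transform import Rotation as Rn
TH=np.deg2rad(9.5); TERM=np.array([.5103,.1026]); MID=np.array([.4960,.1855])
BOXT=TERM+.077*np.array([np.cos(TH),np.sin(TH)])
def quat(deg):
    a=np.deg2rad(deg); y=np.array([np.cos(a),np.sin(a),0]); z=np.array([0,0,-1.])
    q=Rn.from_matrix(np.c_[np.cross(y,z),y,z]).as_quat(); return q[[3,0,1,2]]
def above(xy,z,deg):
    "joint-space move to a hover pose, half turn chosen nearest"
    now=env.get_state()['qpos']; best=None
    for g in (deg,deg+180):
        q=kin.inverse_kinematics([*xy,z],quat(g))
        if q is not None and (best is None or abs(q-now).max()<best[0]): best=(abs(q-now).max(),g)
    env.reach([*xy,z],quat(best[1]))
def down(xy,z,sf=None,fast=.03):
    s=env.get_state()['tcp_pos'][2]
    if s>z+fast: env.movel([*xy,z+fast],velocity=.25)
    hit=env.movel([*xy,z],velocity=.05,stop_force=sf); return hit,round(env.get_state()['tcp_pos'][2],4)
def rep(m):
    s=env.get_state(); print(m,'t',round(s['time'],1),'z',round(s['tcp_pos'][2],4),'open',round(s['opening'],4),'F',s['force'].round(1),'gf',round(float(s['gripper_force']),1),flush=True)
E
python3 - <<'E'
from h import *
print(env.nose_length)
for xy,g in [((.475,-.0907),90),((.5775,-.089),90),((.594,-.287),110.8),((.477,-.198),90),(MID,99.5),(BOXT,99.5)]:
    print([ (None if q is None else q.round(2)) for q in (kin.inverse_kinematics([*xy,.078],quat(a)) for a in (g,g+180))])
env.grip(.074,60); above((.475,-.0907),.20,90); rep('hover')
print(down((.475,-.0907),.066,5)); rep('touch')
E
```

```text
0.0726
[array([-0.16,  0.54,  0.27,  2.18, -0.32,  0.46,  1.93]), array([-0.43,  0.62,  0.63,  2.19, -0.73,  0.54, -0.82])]
[array([-0.17,  0.65,  0.29,  1.94, -0.31,  0.59,  1.89]), array([-0.31,  0.69,  0.49,  1.95, -0.53,  0.63, -1.06])]
[array([ 0.09,  0.75,  0.38,  1.75, -0.4 ,  0.71,  2.62]), array([-0.11,  0.84,  0.68,  1.77, -0.72,  0.8 , -0.27])]
[array([-0.01,  0.59,  0.36,  2.1 , -0.41,  0.52,  2.23]), array([-0.35,  0.76,  0.84,  2.12, -0.93,  0.69, -0.44])]
[array([-0.54,  0.57,  0.09,  2.06, -0.09,  0.51,  1.35]), array([-0.83,  0.62,  0.46,  2.08, -0.51,  0.55, -1.41])]
[array([-0.38,  0.65,  0.11,  1.9 , -0.11,  0.6 ,  1.54]), array([-0.7 ,  0.72,  0.55,  1.92, -0.59,  0.66, -1.19])]
hover t 3.2 z 0.2 open 0.0739 F [-0.6 -0.4 -0.3] gf 0.0
(True, np.float64(0.0667))
touch t 4.4 z 0.0667 open 0.074 F [-0.9  1.1  6.4] gf 3.5
```

The touch fits the finger model: tips reach 63.7 mm at a 74 mm opening. Next I grip the disc and place it.

```bash
cat >> h.py <<'E'
def ext(o): return .0726-.0567+.057*np.cos(np.arcsin(o/2/.057-.103))
def pick(xy,deg,w,pre,zb,f,tip=.002):
    env.grip(pre); above(xy,.18,deg); down(xy,zb+tip+ext(w)); env.grip(w-.012,f); rep('grip')
    z=env.get_state()['tcp_pos'][2]; env.movel([*xy,.18],velocity=.25); rep('lift'); return z-zb
def place(xy,deg,zs,h,rel):
    "h: TCP height above the object's underside; zs: support height"
    above(xy,max(.18,zs+h+.04),deg); print(down(xy,zs+h-.004,5)); rep('down')
    env.grip(rel); s=env.get_state()['tcp_pos']; env.movel([*xy,s[2]+.02],velocity=.1); env.movel([*xy,.19],velocity=.25); rep('released')
E
python3 - <<'E'
from h import *
xy=(.475,-.0907); env.movel([*xy,.005+ext(.06)],velocity=.05); env.grip(.045,70); rep('grip')
env.movel([*xy,.18],velocity=.25); rep('lift')
place(MID,99.5,.012,.002+ext(.06),.074)
h=pick((.5775,-.089),90,.046,.062,.003,50,tip=.006)
place(BOXT,99.5,.012,h,.060)
p,d=camera('top'); cv2.imwrite('pics/top1.png',p); np.savez('top1.npz',p=p,d=d)
E
```

```text
grip t 5.0 z 0.0731 open 0.0566 F [-1.7  0.6 10.8] gf 71.8
lift t 5.5 z 0.179 open 0.057 F [-0.4  0.4 -5.7] gf 75.5
(True, np.float64(0.0819))
down t 7.6 z 0.0819 open 0.0564 F [-0.8 -0.5  5.3] gf 79.3
released t 8.8 z 0.1901 open 0.0741 F [0.2 0.4 0.2] gf 0.0
grip t 11.6 z 0.0797 open 0.0452 F [-1.6 -0.6  2.2] gf 52.2
lift t 12.2 z 0.1799 open 0.0452 F [-0.9 -0.5 -1.5] gf 51.6
(True, np.float64(0.0884))
down t 13.9 z 0.0884 open 0.0454 F [-0.7 -0.6  4.4] gf 53.2
released t 15.1 z 0.1906 open 0.0599 F [-0.2 -0.4 -0.4] gf 0.0
```

View pics/top1.png

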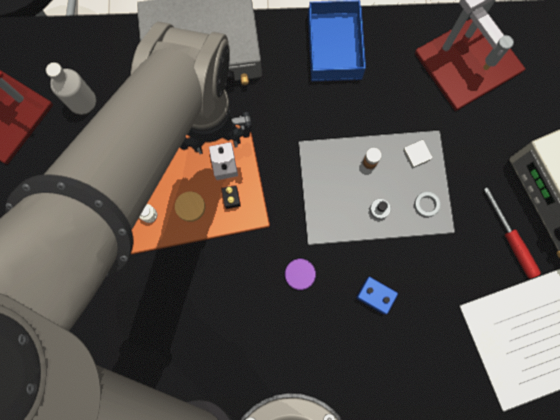

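The picture shows the disc on the board at (189,206), between block and pillar, and the box at (222,158) behind the block. I'll move off to the tile and measure both.

```bash
cat >> h.py <<'E'
def blob(p,d,P,box,zlo,zt,zhi=.006):
    u0,v0,u1,v1=box; s=np.zeros(d.shape,bool); s[v0:v1,u0:u1]=1
    k=(s&(d>0)&(P[...,2]>zlo)&(P[...,2]<zt+zhi)).astype(np.uint8)
    c=max(cv2.findContours(k,0,1)[0],key=cv2.contourArea)
    q=np.zeros_like(k); cv2.drawContours(q,[c],-1,1,-1); vv,uu=np.nonzero(q)
    W=ray('top',np.c_[uu,vv],zt)[:,:2].astype(np.float32); r=cv2.minAreaRect(W); n=np.nonzero(k)
    Q=P[k>0]; fit=np.linalg.lstsq(np.c_[Q[:,:2]-Q[:,:2].mean(0),np.ones(len(Q))],Q[:,2],rcond=None)[0]
    print('z',np.median(Q[:,2]).round(4),'slope',fit[:2].round(3),'mean',W.mean(0).round(4),'rect',np.round(r[0],4),np.round(r[1],4),round(r[2],1))
    return np.array(r[0])
def board(xy):
    c,s=np.cos(TH),np.sin(TH); return (np.array([[c,s],[-s,c]])@(np.array(xy)-TERM)).round(4)
E
python3 - <<'E'
from h import *
env.grip(.060); above((.594,-.287),.18,110.8)
p,d=camera('top'); P=cloud('top',d); cv2.imwrite('pics/top2.png',p[110:260,100:460]); np.savez('top2.npz',p=p,d=d)
print('disc',board(blob(p,d,P,(170,186,210,226),.022,.028)))
print('box',board(blob(p,d,P,(203,138,243,182),.036,.046)))
print('term',board(blob(p,d,P,(215,185,246,210),.035,.042)))
E
```

```text
Traceback (most recent call last):
  File "h.py", line 45, in blob
    c=max(cv2.findContours(k,0,1)[0],key=cv2.contourArea)
ValueError: max() iterable argument is empty
```

View pics/top2.png

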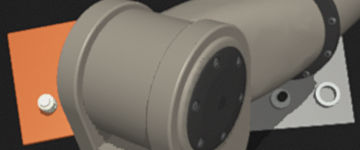

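The arm hides the board here, so I'll measure from the previous top picture, where both parts were clear.

```bash
python3 - <<'E'
from h import *
f=np.load('top1.npz'); p,d=f['p'],f['d']; P=cloud('top',d)
print('disc',board(blob(p,d,P,(170,186,210,226),.022,.028)))
print('box',board(blob(p,d,P,(206,142,240,184),.040,.046)))
print('term',board(blob(p,d,P,(215,187,246,210),.035,.042)))
E
```

```text
z 0.0291 slope [0.015 0.008] mean [0.496  0.1865] rect [0.496  0.1865] [0.0588 0.0582] 44.4
disc [-0.0002  0.0851]
z 0.047 slope [0.004 0.009] mean [0.5858 0.1162] rect [0.5857 0.1162] [0.066 0.046] 9.3
box [0.0766 0.001 ]
z 0.0428 slope [ 0.025 -0.   ] mean [0.5082 0.1026] rect [0.5103 0.1026] [0.041  0.0319] 8.8
term [ 0. -0.]
```

The disc and box are within 1 mm of target. Next come the tile and the electrode.

```bash
python3 - <<'E'
from h import *
T=(.496,.1862)
h=pick((.594,-.287),110.8,.044,.060,.003,40); place(T,99.5,.028,h,.060)
env.grip(.056); above((.477,-.198),.18,90)
h=pick((.477,-.198),90,.040,.056,.003,40,tip=.003)
above((.5,.05),.22,99.5)
p,d=camera('top'); np.savez('top3.npz',p=p,d=d); P=cloud('top',d); cv2.imwrite('pics/top3.png',p); cv2.imwrite('pics/side3.png',camera('side')[0])
print(h)
try: print('tile',board(blob(p,d,P,(170,184,212,226),.036,.040)))
except Exception as e: print(e)
E
```

```text
grip t 18.8 z 0.0762 open 0.043 F [-0.7  0.2  2.2] gf 41.6
lift t 19.4 z 0.1802 open 0.0431 F [ 0.5  0.7 -1. ] gf 41.2
(True, np.float64(0.1006))
down t 22.0 z 0.1006 open 0.0426 F [-0.7 -0.2  4. ] gf 42.8
released t 23.1 z 0.1904 open 0.0599 F [-0.1 -0.5  0. ] gf 0.0
grip t 26.7 z 0.0776 open 0.0386 F [-1.1 -0.3  4.8] gf 39.8
lift t 27.3 z 0.1791 open 0.0385 F [-0.2  1.1 -2.6] gf 40.5
0.07463991251461205
max() iterable argument is empty
```

View pics/top3.png

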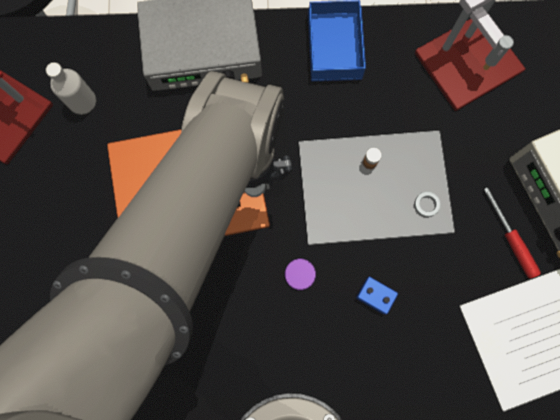

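View pics/side3.png

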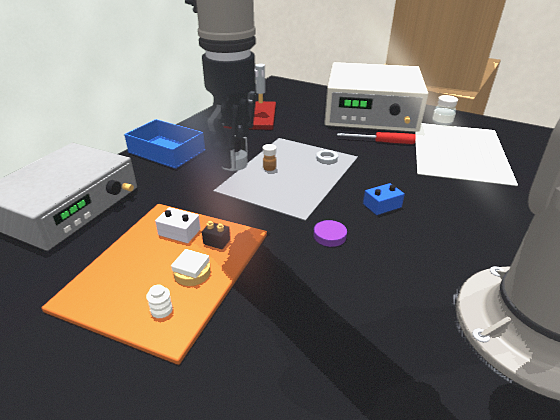

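The side view shows the tile lying on the disc at (191,264), with the electrode held upright in the gripper at (235,158). I'll check the tile's centring in the side view, then place the electrode.

```bash
python3 - <<'E'
from h import *
p=cv2.imread('pics/side3.png'); hsv=cv2.cvtColor(p,cv2.COLOR_BGR2HSV)[240:290,160:222]
def rect(m,z):
    c=max(cv2.findContours(m,0,1)[0],key=cv2.contourArea)[:,0,:]+[160,240]
    r=cv2.minAreaRect(ray('side',c,z)[:,:2].astype(np.float32)); return np.round(r[0],4),np.round(r[1],4),r[2]
print(rect(cv2.inRange(hsv,(0,0,200),(179,40,255)),.040))
m=cv2.inRange(hsv,(20,90,70),(35,255,255)); n=np.argwhere(m)[:,::-1]+[160,240]
W=ray('side',n,.020)[:,:2]; print(len(n),W.min(0),W.max(0))
E
```

```text
(array([0.492 , 0.1884]), array([0.045 , 0.0454]), 9.248960494995117)
84 [0.46084238 0.14589056] [0.53591262 0.23893773]
```

```bash
python3 - <<'E'
from h import *
place((.495,.1868),99.5,.040,.0746,.054)
above((.45,-.45),.30,90)
env.dwell(.5); p,d=camera('top'); P=cloud('top',d); s=camera('side')[0]
cv2.imwrite('pics/fin.png',np.vstack([cv2.resize(p[110:260,100:460],(720,300)),cv2.resize(s[190:340,40:400],(720,300))])); rep('end')
for n,b,lo,zt in [('knob',(165,180,215,226),.077,.086),('weight',(165,180,215,226),.050,.060),('tile',(165,180,215,226),.034,.040),('disc',(165,180,212,228),.022,.028),('box',(206,142,240,184),.040,.046),('vial',(358,145,385,172),.05,.055),('ring',(414,190,444,218),.010,.015)]:
    try: print(n,board(blob(p,d,P,b,lo,zt)))
    except Exception as e: print(n,e)
E
```

```text
(True, np.float64(0.114))
down t 29.8 z 0.114 open 0.0387 F [ 0.3 -0.3 -0.7] gf 42.1
released t 30.9 z 0.1904 open 0.054 F [0.7 0.1 0.6] gf 0.0
end t 33.8 z 0.3 open 0.0543 F [ 0.6 -0.4 -0.4] gf 0.0
z 0.0866 slope [0.076 0.069] mean [0.4942 0.1869] rect [0.4942 0.1864] [0.0191 0.0199] 89.9
knob [-0.0021  0.0853]
z 0.0605 slope [0.064 0.026] mean [0.4943 0.1872] rect [0.4944 0.1872] [0.04   0.0387] 44.5
weight [-0.0018  0.0861]
z 0.041 slope [-0.004  0.002] mean [0.4891 0.1788] rect [0.4954 0.1868] [0.0455 0.0447] 9.7
tile [-0.0008  0.0855]
z 0.0286 slope [0.001 0.014] mean [0.472  0.1822] rect [0.4725 0.1821] [0.0378 0.0123] 87.8
disc [-0.0242  0.0846]
box max() iterable argument is empty
vial max() iterable argument is empty
z 0.0148 slope [-0.019 -0.02 ] mean [ 0.4687 -0.2934] rect [ 0.4683 -0.2946] [0.0452 0.019 ] 80.5
ring [-0.107  -0.3848]
```

View pics/fin.png

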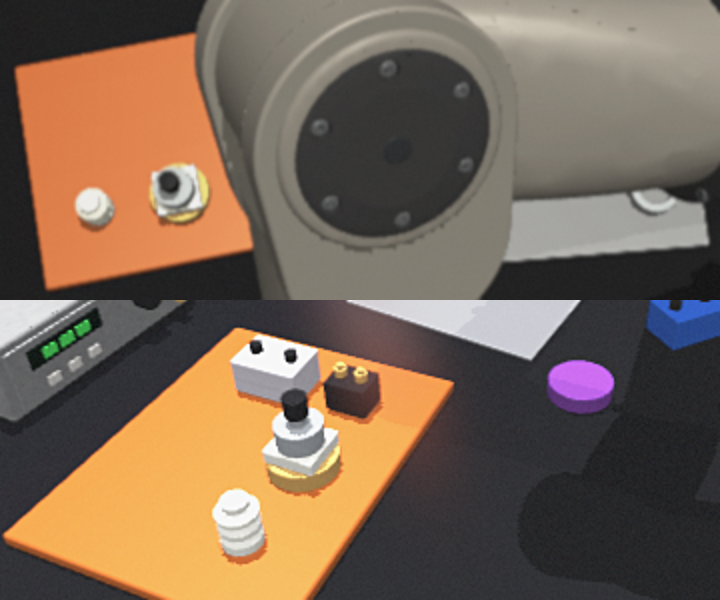

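The final picture shows the stack upright and centred within about 2 mm, at (178,190) in the upper crop. The box stands square behind the block, at (275,368) in the lower crop. The jar and ring kept their pixels in the last clear view.

```bash
python3 -c "
from h import *
print(job.job_done())"
```

```text
the job is handed in; nothing more can be done
None
```

The job is handed in at about 34 s robot time: disc, tile and electrode measured centred within about 2 mm midway between block and pillar, the box 77 mm behind the block centre (about 25 mm gap), and the jar and ring unmoved in the last clear view; no verdict was returned.

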